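# Open the safety-capped cleaner bottle at the records-store table

### The arm

A 7-joint arm with a two-finger parallel gripper is mounted at the origin on the work surface. World frame = base frame: x ahead of the robot, y to its left, z up, the work surface at z = 0. Lengths are in m, angles in rad, forces in N, time in s.
With the tool pointing down it reaches from about 0.425 to 0.875 m from the base axis. Payload 9.9 kg.
Tool frame: the origin (TCP) lies at the very end of the fingers, on their centre line; the grasp point (between the pads) lies 19 mm behind it; z points along the fingers, y is the line along which they close (so a half turn about z gives the same grasp; the last joint's range is limited). The gripper opens to 85 mm and grips with 20 to 120 N. Pads are 22 mm wide; open, the fingers measure 114 mm over their backs; the gripper's body (76 mm by 85 mm) begins 54 mm behind the grasp point. The pads swing forward as they close: fully open they stand 13 mm farther back than shut.
Start: joints at [-1.432, 0.576, 0.025, 1.437, -0.015, 1.129, -0.057], TCP at [0.149, 0.658, 0.231] pointing down, gripper open.
Joint ranges: [-2.76, 2.76], [-0.34, 2.15], [-1.52, 1.57], [0.19, 2.46], [-1.09, 4.23], [0.17, 1.99], [-2.82, 2.82]. Speed limits (rad/s): [2.22, 2.22, 3.01, 3.01, 3.14, 3.14, 3.14].

### API

Orientations are given as a unit quaternion [x, y, z, w].
In Python, from rig import state, imaging, robot gives the robot as it stands.
- The arm moves only by the tool play_rows, never from a script. Its argument "targets" is a list of rows, each a list of 7 numbers: the shift along the tool's x, y, z normalised to -1 to 1, where 1 is 0.25 m, then the turn, a rotation vector about the tool's x, y, z normalised to -1 to 1, where 1 is 30 degrees, then the closure, from -1 (fully open) to 1 (shut). A call has exactly 5 rows; each row is the pose to reach, as a shift and turn from the pose commanded when the call began, along the tool's axes at that moment; what a row does not reach only later rows make up. A row lasts 1/8 s, in which the tool goes at most 62.5 mm and 10.7 degrees, less where a joint would pass 70% of its speed; a pose out of reach is approached as far as the arm can. A call with a number of a shift or a turn outside -1 to 1 is refused whole. A call with a gripper value outside its range is refused whole. The fingers move at their own pace and stop on an object; "squeeze" is the grip in N (left out, the last holds). Time passes only in rows, so rows that repeat a pose let the fingers close, or fill a call up. It gives the time, the measured TCP pose, the force, the opening and the grip force at its end, in the units of the state.
- state(): the state, without advancing time (a new reading comes with each control period).
- imaging.get_image(name): name is "side" or "top" or "wrist"; returns (picture, depth): 480x640x3 uint8, red, green, blue; 480x640 float32, m along the optical axis (not along the pixel's ray), 0 where there is no reading.
- imaging.get_calibration(name): a dict with "mtx" (3x3 intrinsics, pixels), "k1" (the pictures are not rectified: a ray, as slopes to the right and down, at radius r is drawn at 1 + k1 r^2 times it, then the intrinsics apply), "rvec" (rotation vector, rad) and "tvec" (3), from world to camera coordinates, as OpenCV has them; the wrist camera has in their place "tool_from_camera" (4x4, takes a point from camera to tool coordinates, whose origin is the TCP and whose axes are the flange's). Camera axes: x right, y down, z forward; pixel columns grow to the right and rows downward; lengths in m; the calibration is good to about 2 mm. A picture is of the moment at which its call begins: read the wrist's pose just before it. get_calibration takes no time and is no camera call.
- robot.finish_job(): hands the job in; it is judged then, once.
The state is a dict: "clock": time; "q": joint angles; "qvel": joint speeds; "joint_torque": joint torques, N m; "eef_pos": TCP position; "orientation": TCP orientation; "contact_force": force on the tool from outside, world axes, zero at the start; "moment": the same for the moment, N m; "finger_gap": finger opening in m; "grasp_force": force on a finger pad.
Only numpy, scipy, OpenCV 4.12 (cv2) and the standard library are available. Lean on these libraries where they do the work, as an engineer would, in place of code of your own. Each camera call takes 0.05 s, during which the arm holds its last target. There are 200 camera calls.

### The job

With its cap closed, stand the square cleaner bottle fully down in the square anti-tip stand, so that it can neither spill on the records nor turn; then push its safety cap down, turn it anticlockwise while it is down, and lift it off. Finish while holding the cap: keep it in the gripper, level and still, about 8 cm straight above the mouth of the open bottle, with the bottle still standing in the stand; do not put the cap down or let go of it. Leave the other things on the table where they are.

Things in the scene. Friction and masses are not known exactly. Their poses are not given: they have to be found in the camera images.
- bottle: White plastic bottle of SQUARE section, 64 x 64 mm, 0.25 to 0.45 kg (not the round bottle nearby). Origin: centre of its underside; z up, x and y square to its flat sides, all four alike for the stand. Straight sides to 100 mm, then a shoulder to the 32 mm neck at 117 mm; 160 mm tall with its closed cap. Starts upright on the table at any yaw.
- cap: Grey ribbed push-and-turn safety cap locked on the square bottle: round, 54 mm across, 32 mm tall, 47 g. Origin: centre of its lower rim, z out of its top. Locked: origin 128 mm over the bottle's underside, on its axis, x as the bottle's x; it carries the bottle when lifted. Below the rim 11 mm are free to the shoulder. Free when turned 51 to 68 degrees, end stop at about 70.
- cap_disc (a joint): Sprung disc inside the cap that bears on the bottle's rim: 0.001 m locked, 0.008 pushed fully down (7 mm, hard stop), 0 cap off. It pushes the cap up with 5 N locked, 13 N fully down. While pushed at least 5 mm down, turn the cap about 60 degrees anticlockwise from above against the bottle, then lift; unpushed, or clockwise, it turns under 6 degrees.
- bottle_mouth (a point): Centre of the open mouth at the top of the square bottle's neck, 145 mm above its underside, hidden in the cap until that is off; axes as the bottle's.
- stand: Grey sheet-metal anti-tip stand screwed to the table (fixed): base plate 124 x 124 x 8 mm and four walls round a square pocket 69 x 69 mm, open at the top. Origin: centre of its underside; z up, x and y square to the walls. Walls end 58 mm above the table, with lips flaring outward to 67 mm (mouth 78 mm wide). Stops the bottle turning after 5 degrees (2.5 mm play each side).
- stand_floor (a point): Centre of the floor of the stand's pocket, 8 mm above the table; axes as the stand's. The underside of a bottle that is fully down rests here.
- round_bottle: Bystander: round white bottle, 58 mm across, 125 mm tall with its small cap, about 0.3 kg; origin: centre of its underside. May stand between the square bottle and the stand: carry over or round it. All other loose things near the way are under 70 mm tall.
There are look-alikes about, which are no part of the job. There is more than one size of the cap; the job needs the largest.

How it is judged:
By the outcome, as a careful person would: the job done as asked, in the order asked, and still so for the second after the job is handed in, while the arm keeps its last pose, push and grip.
It also fails if it takes over 48 s, if anything falls off the work surface, if the arm or the gripper's body presses on something with over 40 N, if the wrist force passes 120 N, or if a joint passes its speed limit or range.

## Working session

There is one attempt and no reset: what is moved stays moved. The work goes in short steps, Python scripts to look and compute and a tool call to move; the robot and the scene stay as the last step left them, time stands still between calls to the robot, and variables do not carry over. Pictures are saved under pics/ and viewed, at most 10 in all, crops included, and the job is handed in when it is done.

Besides the shell and the picture viewer there is one more tool, called after "Request:" in YAML: its name, and indented under it one key for each argument. play_rows: Moves the arm, as the interface text tells. Scaled input: -1 to 1 covers 0.25 m each way for a shift and 30 degrees each way for a turn. Its arguments: {"type":"object","properties":{"targets":{"type":"array","items":{"type":"array","items":{"type":"number","minimum":-1,"maximum":1}}},"squeeze":{"type":"number"}},"required":["targets"]}

```bash
ls; mkdir -p pics; cat > h.py <<'E'
import numpy as np, cv2
from scipy.spatial.transform import Rotation as R
from rig import state, imaging, robot
def cam(name, s=None):
    c=imaging.get_calibration(name); K=np.array(c["mtx"])
    if name=="wrist":
        s=s or state(); T=np.eye(4); T[:3,:3]=R.from_quat(s["orientation"]).as_matrix(); T[:3,3]=s["eef_pos"]
        W=T@np.array(c["tool_from_camera"])
    else:
        M=np.eye(4); M[:3,:3]=R.from_rotvec(np.ravel(c["rvec"])).as_matrix(); M[:3,3]=np.ravel(c["tvec"]); W=np.linalg.inv(M)
    return K,c["k1"],W
def slopes(px,K,k1):
    d=(np.atleast_2d(px)-[K[0,2],K[1,2]])/[K[0,0],K[1,1]]; u=d.copy()
    for _ in range(15): u=d/(1+k1*(u**2).sum(1,keepdims=True))
    return u
def onplane(px,z,C):
    K,k1,W=C; u=slopes(px,K,k1); r=np.c_[u,np.ones(len(u))]@W[:3,:3].T; o=W[:3,3]
    return o+r*((z-o[2])/r[:,2])[:,None]
def cloud(depth,C):
    K,k1,W=C; v,u=np.mgrid[:480,:640]; s=slopes(np.c_[u.ravel(),v.ravel()],K,k1)
    P=np.c_[s,np.ones(len(s))]*depth.ravel()[:,None]
    return (P@W[:3,:3].T+W[:3,3]).reshape(480,640,3)
def proj(p,C):
    K,k1,W=C; q=(np.atleast_2d(p)-W[:3,3])@W[:3,:3]; s=q[:,:2]/q[:,2:]; s=s*(1+k1*(s**2).sum(1,keepdims=True))
    return s*[K[0,0],K[1,1]]+[K[0,2],K[1,2]]
E
python3 - <<'E'
from h import *
s=state();print(s["clock"],s["eef_pos"],s["orientation"],s["finger_gap"])
for n in("top","side"):
    C=cam(n); p,d=imaging.get_image(n); cv2.imwrite(f"pics/{n}0.png",p[:,:,::-1]); np.savez(f"{n}0.npz",p=p,d=d)
    print(n,C[2].round(3).tolist(),C[0][0,0],C[1],(d>0).mean())
print(imaging.get_calibration("wrist"))
E
```

```text
pics
0.0 [0.14903189 0.65787386 0.23046139] [ 1.11144584e-01  9.93803911e-01 -8.16151836e-04 -4.69937434e-05] 0.08523678022153645
top [[-0.005, -0.998, 0.061, 0.467], [-1.0, 0.007, 0.017, 0.082], [-0.018, -0.061, -0.998, 0.905], [0.0, 0.0, 0.0, 1.0]] 449.3299585351296 -0.09369201486751493 0.9959016927083333
side [[-0.995, -0.077, 0.057, 0.442], [-0.093, 0.642, -0.761, 0.673], [0.022, -0.763, -0.646, 0.636], [0.0, 0.0, 0.0, 1.0]] 536.2429172311708 -0.12479261250340251 0.9959700520833333
{'mtx': array([[422.41453663,   0.        , 316.72671756],
       [  0.        , 422.41453663, 233.82692971],
       [  0.        ,   0.        ,   1.        ]]), 'k1': -0.05777278031130318, 'tool_from_camera': array([[ 9.84847287e-04, -9.64943767e-01, -2.62454865e-01,
         6.65235201e-02],
       [ 9.99998301e-01,  5.41280469e-04,  1.76236168e-03,
         6.76713251e-05],
       [-1.55851823e-03, -2.62456155e-01,  9.64942660e-01,
        -1.43427519e-01],
       [ 0.00000000e+00,  0.00000000e+00,  0.00000000e+00,
         1.00000000e+00]])}
```

View pics/top0.png

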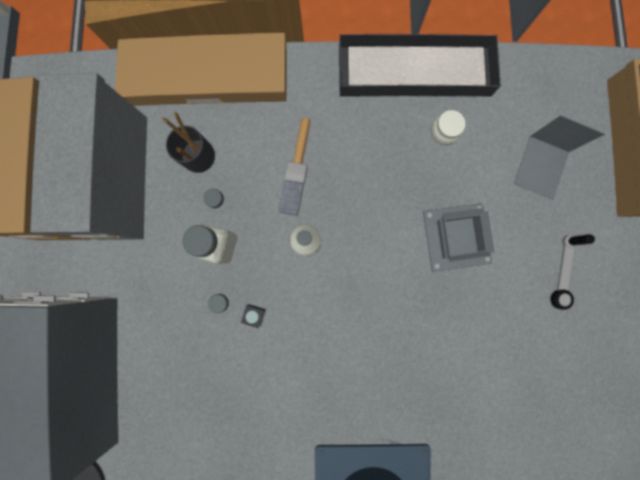

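View pics/side0.png

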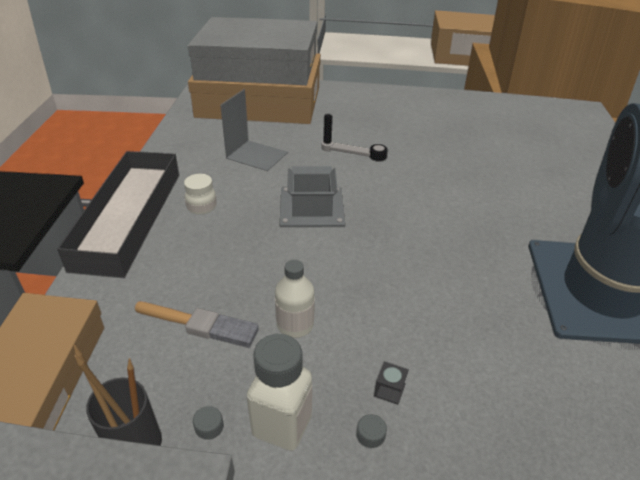

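The square bottle with the large cap is at top px (200,240) and side px (278,360). Look-alikes:
- round bottle, top px (305,240)
- white jar, (450,125)
- loose small caps, (213,198) and (218,302)
- small box with a disc, (253,316)

The stand is at top px (458,237); the bent bracket at (560,150) is not a stand.

```bash
python3 - <<'E'
from h import *
im={}
for n in("top","side"):
    f=np.load(f"{n}0.npz"); C=cam(n); im[n]=(f["p"],f["d"],cloud(f["d"],C),C)
P=im["top"][2]
for u,v in [(200,240),(305,240),(305,237),(450,125),(70,150),(15,150),(50,380),(200,70),(185,150),(213,198),(218,302),(253,316),(458,237),(420,65),(570,130),(350,350)]: print((u,v),P[v,u].round(3))
# cap top & points
for n in im:
    p,d,Pc,C=im[n]
    for (nm,cx,cy,rad,zl,zh) in [("cap",.445,.36,.07,.150,.17),("shoulder",.445,.36,.07,.04,.1)]:
        b=P[240,200]; m=(np.hypot(Pc[...,0]-b[0],Pc[...,1]-b[1])<rad)&(Pc[...,2]>zl)&(Pc[...,2]<zh)
        q=Pc[m]; 
        if len(q)<5: continue
        v,u=np.nonzero(m); print(n,nm,len(q),q.mean(0).round(4),q.min(0).round(3),q.max(0).round(3),"px",u.min(),u.max(),v.min(),v.max())
# cap top circle by contour in top at z=.16
p,d,Pc,C=im["top"]
m=((Pc[...,2]>.152)&(Pc[...,2]<.17)&(np.hypot(Pc[...,0]-b[0],Pc[...,1]-b[1])<.06)).astype(np.uint8)
cs=max(cv2.findContours(m,0,1)[0],key=cv2.contourArea); q=onplane(cs[:,0],.16,C)[:,:2].astype(np.float32); print("captop circle",cv2.minEnclosingCircle(q))
# stand rim: 
s0=P[237,458]
for zl,zh in[(.055,.075),(.004,.012)]:
    m=((Pc[...,2]>zl)&(Pc[...,2]<zh)&(np.hypot(Pc[...,0]-s0[0],Pc[...,1]-s0[1])<.11))
    m=cv2.morphologyEx(m.astype(np.uint8),cv2.MORPH_CLOSE,np.ones((3,3)))
    v,u=np.nonzero(m); q=Pc[m>0]; print(zl,len(q),cv2.minAreaRect(onplane(np.c_[u,v],(.067 if zl>.03 else .008),C)[:,:2].astype(np.float32)))
a=cv2.resize(im["side"][0][320:460,200:360],None,fx=2.5,fy=2.5,interpolation=2); t=cv2.resize(im["top"][0][180:290,400:520],(382,350),interpolation=2)
cv2.imwrite("pics/crop.png",np.hstack([a,t])[:,:,::-1])
E
```

```text
(200, 240) [0.467 0.082 0.905]
(305, 240) [0.517 0.127 0.124]
(305, 237) [0.522 0.127 0.124]
(450, 125) [ 0.742 -0.15   0.058]
(70, 150) [0.659 0.503 0.221]
(15, 150) [0.664 0.604 0.219]
(50, 380) [0.293 0.522 0.232]
(200, 70) [0.861 0.34  0.057]
(185, 150) [0.713 0.383 0.004]
(213, 198) [0.609 0.317 0.023]
(218, 302) [0.402 0.306 0.021]
(253, 316) [0.376 0.233 0.035]
(458, 237) [ 0.528 -0.174  0.006]
(420, 65) [ 0.882 -0.104  0.02 ]
(570, 130) [ 0.724 -0.372  0.092]
(350, 350) [0.304 0.045 0.   ]
top shoulder 287 [0.509  0.119  0.0831] [0.493 0.102 0.041] [0.533 0.145 0.1  ] px 297 320 233 255
side shoulder 244 [0.4996 0.1342 0.0774] [0.494 0.111 0.04 ] [0.51  0.144 0.1  ] px 302 314 276 316Traceback (most recent call last):
  File "<stdin>", line 18, in <module>
ValueError: max() iterable argument is empty
```

```bash
python3 - <<'E'
from h import *
im={}
for n in("top","side"):
    f=np.load(f"{n}0.npz"); C=cam(n); im[n]=(f["p"],f["d"],cloud(f["d"],C),C)
p,d,P,C=im["top"]
b=onplane([[200,240]],.16,C)[0]; print("b",b)
for n in im:
    _,_,Pc,_=im[n]
    near=np.hypot(Pc[...,0]-b[0],Pc[...,1]-b[1])<.065
    for zl,zh in[(.15,.17),(.02,.095)]:
        m=near&(Pc[...,2]>zl)&(Pc[...,2]<zh); q=Pc[m]; v,u=np.nonzero(m)
        if len(q): print(n,zl,len(q),q.mean(0).round(4),np.percentile(q,[2,98],axis=0).round(3).tolist(),u.min(),u.max(),v.min(),v.max())
# dark cap mask in top image around 200,240
g=p.mean(2)
sub=g[215:270,175:245]; print(sub[::5,::5].astype(int))
for zl,zh,z in[(.055,.075,.067),(.004,.012,.008)]:
    m=((P[...,2]>zl)&(P[...,2]<zh)&(np.hypot(P[...,0]-.528,P[...,1]+.174)<.11))
    v,u=np.nonzero(m); print(zl,len(u),cv2.minAreaRect(onplane(np.c_[u,v],z,C)[:,:2].astype(np.float32)), P[m].mean(0))
for zl,zh in [(.15,.3)]:
    m=(P[...,2]>zl)&(P[...,2]<zh)&(P[...,1]>.3); 
    k,l,st,ce=cv2.connectedComponentsWithStats(m.astype(np.uint8))
    for i in range(1,k):
        if st[i,4]>200: q=P[l==i]; print("tall",np.percentile(q,[1,99],axis=0).round(3).tolist())
a=cv2.resize(im["side"][0][320:460,200:360],(400,350),interpolation=2); t=cv2.resize(p[180:290,400:520],(382,350),interpolation=2)
cv2.imwrite("pics/crop.png",np.hstack([a,t])[:,:,::-1])
E
```

```text
b [0.5156653  0.30186976 0.16      ]
top 0.15 777 [0.5151 0.3054 0.1581] [[0.491, 0.282, 0.152], [0.54, 0.33, 0.161]] 183 214 225 256
top 0.02 334 [0.5089 0.2798 0.064 ] [[0.48, 0.27, 0.022], [0.547, 0.321, 0.095]] 190 236 223 263
side 0.15 1700 [0.5157 0.3109 0.1606] [[0.492, 0.284, 0.151], [0.54, 0.332, 0.164]] 254 302 334 378
side 0.02 2067 [0.5127 0.3316 0.0598] [[0.481, 0.296, 0.022], [0.551, 0.343, 0.094]] 247 311 379 446
[[132 131 133 134 131 133 129 130 129 128 136 131 131 131]
 [132 128 133 131 134 134 132 130 128 129 130 129 132 128]
 [131 134 133 128 109 104 118 131 131 129 130 132 130 130]
 [132 134 124 107 108 107 106  69 152 150 127 124 130 130]
 [131 132 105 106 106 107 105  99  81 168 134  96 102 130]
 [132 132 107 108 107 107 109 106  53 166 122  98  98 129]
 [129 135 107 108 109 107 109 100  57 155 110  96 114 130]
 [131 134 120 108 108 108 107  67 130 149 100  96 129 132]
 [134 134 135 128 104  94  81 162 159 138  96  98 129 125]
 [134 133 135 130 135 137 150 176 170 121  98 107 131 128]
 [133 135 133 132 137 132 132 130 130 128 126 127 131 132]]
0.055 1005 ((0.5289725065231323, -0.17343036830425262), (0.09239545464515686, 0.09259266406297684), 7.4872283935546875) [ 0.53047892 -0.17866558  0.0619541 ]
0.004 1946 ((0.5284080505371094, -0.17199918627738953), (0.1225808784365654, 0.12268435209989548), 7.787808418273926) [ 0.52499656 -0.1633669   0.00611373]
tall [[0.527, 0.464, 0.154], [0.787, 0.634, 0.223]]
tall [[0.49, 0.3, 0.153], [0.54, 0.332, 0.162]]
tall [[0.127, 0.52, 0.153], [0.414, 0.608, 0.242]]
```

View pics/crop.png

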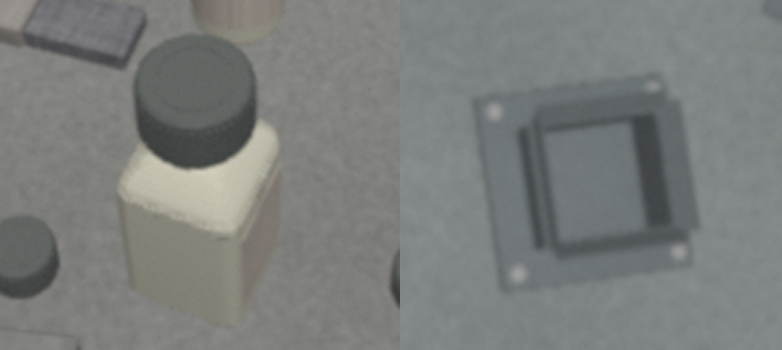

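The crop confirms the choice: square body, large grey ribbed cap. The stand's square pocket is clear and empty. Next I need the bottle's yaw.

```bash
python3 - <<'E'
from h import *
for n in("side","top"):
    f=np.load(f"{n}0.npz"); C=cam(n); P=cloud(f["d"],C)
    m=(np.hypot(P[...,0]-.516,P[...,1]-.307)<.06)&(P[...,2]>.015)&(P[...,2]<.092); q=P[m][:,:2]
    # score yaw: tightest rectangle faces -> sharpness of projections near the extremes
    best=[]
    for a in range(0,90):
        c,s=np.cos(np.radians(a)),np.sin(np.radians(a)); X=q@np.array([[c,-s],[s,c]])
        h=sum((np.sort(np.histogram(X[:,i],bins=np.arange(-1,1,.002))[0])[-3:]).sum() for i in(0,1)); best.append((h,a))
    best.sort(reverse=True); print(n,len(q),best[:6])
    r=cv2.minAreaRect(q.astype(np.float32)); print(r)
s=state(); print(R.from_quat(s["orientation"]).as_matrix().round(3).tolist())
E
```

```text
side 2068 [(np.int64(2162), 73), (np.int64(2153), 74), (np.int64(2146), 76), (np.int64(2142), 72), (np.int64(2112), 75), (np.int64(2083), 77)]
((0.5084130167961121, 0.3269861042499542), (0.08110189437866211, 0.040016449987888336), 24.632923126220703)
top 309 [(np.int64(320), 74), (np.int64(318), 75), (np.int64(318), 72), (np.int64(318), 71), (np.int64(317), 73), (np.int64(309), 77)]
((0.5141530632972717, 0.30279049277305603), (0.0564749538898468, 0.06349392980337143), 73.37785339355469)
[[-0.975, 0.221, -0.0], [0.221, 0.975, -0.001], [-0.0, -0.001, -1.0]]
```

Request:
play_rows:
  targets:
    - [0,0,-0.24,0,0,0.2,-1]
    - [0,0,-0.44,0,0,0.4,-1]
    - [-0.14,-0.08,-0.48,0,0,0.6,-1]
    - [-0.34,-0.2,-0.48,0,0,0.8,-1]
    - [-0.52,-0.31,-0.48,0,0,1,-1]
  squeeze: 80

```text
clock: 0.72
eef_pos: [0.2601, 0.5524, 0.3511]
orientation: [0.366, 0.931, -0.0, 0.0]
contact_force: [0.5, 0.3, 1.0]
finger_gap: 0.0854
grasp_force: 0.0
```

```bash
cat >> h.py <<'E'
def to(x,y,z,yaw=None,s=None):
    "shift/turn (normalised) from measured pose to world target; yaw = world yaw of tool y, tool straight down"
    s=s or state(); Q=R.from_quat(s["orientation"]); M=Q.as_matrix()
    sh=(np.array([x,y,z])-s["eef_pos"])@M/.25
    a=np.degrees(np.arctan2(M[1,1],M[0,1])); yaw=a if yaw is None else yaw
    t=np.radians(yaw); yv=np.array([np.cos(t),np.sin(t),0]); zv=np.array([0,0,-1.]); N=np.c_[np.cross(yv,zv),yv,zv]
    rv=np.degrees((Q.inv()*R.from_matrix(N)).as_rotvec())/30
    print("t%.2f"%s["clock"],"pos",np.round(s["eef_pos"],4),"yaw %.1f"%a,"tilt",M[:2,2].round(4),"gap %.4f gf %.1f"%(s["finger_gap"],s["grasp_force"]),"F",np.round(s["contact_force"],1))
    print("q",np.round(s["q"],2),"shift",sh.round(3),"turn",rv.round(3))
E
python3 -c "
from h import *
to(.516,.307,.30,-16)"
```

```text
t0.72 pos [0.2601 0.5524 0.3511] yaw 47.0 tilt [ 0.0002 -0.0005] gap 0.0854 gf 0.0 F [0.5 0.3 1. ]
q [-1.33  0.41  0.19  1.42 -0.08  1.32 -0.31] shift [-1.418 -0.021  0.205] turn [0.000e+00 1.000e-03 2.101e+00]
```

Request:
play_rows:
  targets:
    - [-0.17,0,0,0,0,0.22,-1]
    - [-0.35,0,0,0,0,0.44,-1]
    - [-0.53,0,0,0,0,0.66,-1]
    - [-0.72,0,0.05,0,0,0.85,-1]
    - [-0.9,0,0.1,0,0,1,-1]

```text
clock: 1.35
eef_pos: [0.4249, 0.4, 0.3258]
orientation: [0.594, 0.804, -0.0, 0.0]
contact_force: [0.7, 0.9, 1.0]
finger_gap: 0.0856
grasp_force: 0.0
```

```bash
python3 -c "
from h import *
to(.516,.307,.30,-16)"
```

```text
t1.35 pos [0.4249 0.4    0.3258] yaw 17.1 tilt [-0.0001 -0.0002] gap 0.0856 gf 0.0 F [0.7 0.9 1. ]
q [-1.07  0.39  0.36  1.54 -0.14  1.24 -0.4 ] shift [-0.462  0.239  0.103] turn [-0.     0.     1.102]
```

Request:
play_rows:
  targets:
    - [-0.12,0.06,0.03,0,0,0.25,-1]
    - [-0.25,0.12,0.06,0,0,0.5,-1]
    - [-0.36,0.18,0.08,0,0,0.75,-1]
    - [-0.46,0.24,0.1,0,0,1,-1]
    - [-0.46,0.24,0.1,0,0,1,-1]

```text
clock: 1.98
eef_pos: [0.5166, 0.3068, 0.3006]
orientation: [0.783, 0.622, -0.001, 0.001]
contact_force: [0.4, 0.8, -0.1]
finger_gap: 0.0857
grasp_force: 0.0
```

```bash
python3 - <<'E'
from h import *
to(.516,.307,.30,-16)
s=state(); p,d=imaging.get_image("wrist"); C=cam("wrist",s); P=cloud(d,C)
cv2.imwrite("pics/w1.png",p[:,:,::-1]); np.savez("w1.npz",p=p,d=d)
near=np.hypot(P[...,0]-.516,P[...,1]-.307)<.07
for zl,zh,z in[(.152,.17,.16),(.06,.12,.1),(.09,.104,.1)]:
    m=(near&(P[...,2]>zl)&(P[...,2]<zh)).astype(np.uint8); v,u=np.nonzero(m); 
    if len(u)<10: continue
    q=onplane(np.c_[u,v],z,C)[:,:2].astype(np.float32)
    print(zl,len(u),cv2.minEnclosingCircle(q),cv2.minAreaRect(q),P[m>0].mean(0).round(4))
E
```

```text
t1.98 pos [0.5166 0.3068 0.3006] yaw -13.0 tilt [-0.0002 -0.002 ] gap 0.0857 gf 0.0 F [ 0.4  0.8 -0.1]
q [-0.93  0.45  0.5   1.54 -0.22  1.21 -0.62] shift [ 0.    -0.002  0.003] turn [0.001 0.004 0.099]
0.152 4684 ((0.5166379809379578, 0.3070322275161743), 0.027524754405021667) ((0.5167111754417419, 0.3070656657218933), (0.05396494269371033, 0.05396830290555954), 31.794954299926758) [0.5167 0.3075 0.1605]
0.06 1741 ((0.5163476467132568, 0.3082280158996582), 0.040783852338790894) ((0.5177152156829834, 0.31078845262527466), (0.06243850290775299, 0.06302165240049362), 75.69636535644531) [0.5222 0.3298 0.1007]
0.09 676 ((0.5164340138435364, 0.30760928988456726), 0.04055372625589371) ((0.5173932909965515, 0.30952584743499756), (0.05983247235417366, 0.06302165240049362), 75.69636535644531) [0.5219 0.3301 0.0989]
```

View pics/w1.png

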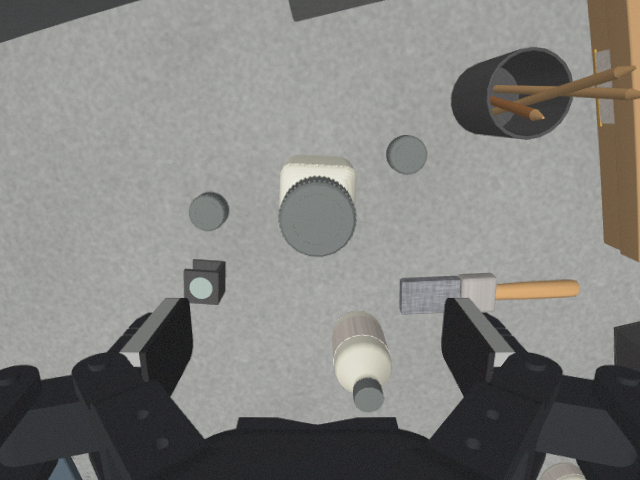

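The wrist view shows the cap at px (317,217), centred at (0.5167, 0.307), top height 0.160, diameter 54 mm as expected. The bottle yaw is about -15°. The jaws straddle the cap clear of its neighbours, so I descend.

Request:
play_rows:
  targets:
    - [0,0,0.15,0,0,0,-1]
    - [0,0,0.33,0,0,0,-1]
    - [0,0,0.5,0,0,0,-1]
    - [0,0,0.64,0,0,0,-1]
    - [0,0,0.715,0,0,0,-1]

```text
clock: 2.65
eef_pos: [0.5134, 0.3103, 0.1206]
orientation: [0.78, 0.626, -0.001, -0.001]
contact_force: [-1.0, 0.9, 0.3]
finger_gap: 0.0856
grasp_force: 0.0
```

Request:
play_rows:
  targets:
    - [0,0,0,0,0,0,0.1]
    - [0,0,0,0,0,0,1]
    - [0,0,0,0,0,0,1]
    - [0,0,0,0,0,0,1]
    - [0,0,0,0,0,0,1]
  squeeze: 80

```text
clock: 3.28
eef_pos: [0.5161, 0.3096, 0.1235]
orientation: [0.781, 0.624, 0.001, 0.0]
contact_force: [1.9, 0.5, 5.1]
finger_gap: 0.0527
grasp_force: 84.4
```

```bash
python3 -c "
from h import *
to(.5167,.307,.29,-13)"
```

```text
t3.27 pos [0.5161 0.3096 0.1235] yaw -12.8 tilt [0.0018 0.0013] gap 0.0527 gf 84.4 F [1.9 0.5 5.1]
q [-0.88  0.62  0.42  1.78 -0.33  0.81 -0.52] shift [-0.009  0.006 -0.666] turn [ 0.003 -0.003  0.008]
```

Request:
play_rows:
  targets:
    - [0,0,-0.06,0,0,0,1]
    - [0,0,-0.2,0,0,0,1]
    - [0,0,-0.36,0,0,0,1]
    - [0,0,-0.54,0,0,0,1]
    - [0,0,-0.68,0,0,0,1]

```text
clock: 3.9
eef_pos: [0.5148, 0.3086, 0.2946]
orientation: [0.781, 0.624, -0.0, -0.0]
contact_force: [0.6, 0.2, -4.5]
finger_gap: 0.0526
grasp_force: 85.6
```

```bash
python3 - <<'E'
from h import *
to(.5286,-.1725,.295,9.7)
s=state(); p,d=imaging.get_image("wrist"); cv2.imwrite("pics/w2.png",p[:,:,::-1])
E
```

```text
t3.90 pos [0.5148 0.3086 0.2946] yaw -12.8 tilt [-0.0004 -0.0003] gap 0.0526 gf 85.6 F [ 0.6  0.2 -4.5]
q [-0.93  0.45  0.5   1.56 -0.23  1.19 -0.61] shift [-1.865e+00  4.800e-01 -1.000e-03] turn [-0.001  0.001 -0.75 ]
```

View pics/w2.png

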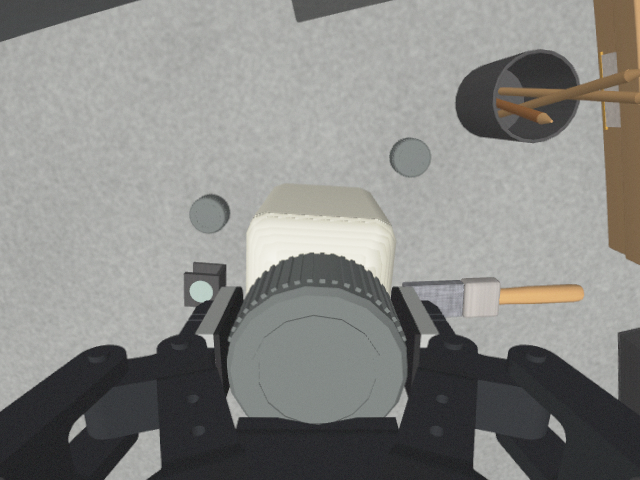

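Request:
play_rows:
  targets:
    - [-0.1,0.03,-0.02,0,0,-0.1,1]
    - [-0.28,0.07,-0.04,0,0,-0.2,1]
    - [-0.48,0.12,-0.04,0,0,-0.3,1]
    - [-0.7,0.18,-0.04,0,0,-0.4,1]
    - [-0.92,0.24,-0.04,0,0,-0.5,1]

```text
clock: 4.58
eef_pos: [0.522, 0.0697, 0.3026]
orientation: [0.693, 0.721, -0.001, -0.0]
contact_force: [1.9, -0.4, -3.6]
finger_gap: 0.0529
grasp_force: 85.4
```

```bash
python3 - <<'E'
from h import *
to(.5286,-.1725,.295,9.7)
E
```

```text
t4.58 pos [0.522  0.0697 0.3026] yaw 2.3 tilt [-0.0014 -0.0002] gap 0.0529 gf 85.4 F [ 1.9 -0.4 -3.6]
q [-0.58  0.32  0.49  1.72 -0.17  1.14  0.01] shift [-0.969 -0.013  0.031] turn [-0.003  0.    -0.245]
```

Request:
play_rows:
  targets:
    - [-0.22,0,0,0,0,-0.06,1]
    - [-0.45,0,0.01,0,0,-0.12,1]
    - [-0.68,-0.01,0.02,0,0,-0.18,1]
    - [-0.87,-0.01,0.03,0,0,-0.24,1]
    - [-0.97,-0.01,0.03,0,0,-0.24,1]

```text
clock: 5.2
eef_pos: [0.5284, -0.1738, 0.2949]
orientation: [0.648, 0.762, -0.001, -0.001]
contact_force: [0.9, 0.2, -3.7]
finger_gap: 0.0524
grasp_force: 85.5
```

Request:
play_rows:
  targets:
    - [0,0,0.06,0,0,0,1]
    - [0,0,0.12,0,0,0,1]
    - [0,0,0.15,0,0,0,1]
    - [0,0,0.15,0,0,0,1]
    - [0,0,0.15,0,0,0,1]

```text
clock: 5.82
eef_pos: [0.5303, -0.1705, 0.2579]
orientation: [0.646, 0.763, 0.0, 0.0]
contact_force: [-0.7, 0.3, -2.3]
finger_gap: 0.0524
grasp_force: 85.4
```

```bash
python3 - <<'E'
from h import *
to(.5286,-.1725,.295,9.7)
for n in("wrist","side","top"):
    s=state(); p,d=imaging.get_image(n); np.savez(n+"1.npz",p=p,d=d,pos=s["eef_pos"]); cv2.imwrite(f"pics/{n}1.png",p[:,:,::-1])
    C=cam(n,s); P=cloud(d,C); x,y,z=s["eef_pos"]; b=z-.122
    m=(np.hypot(P[...,0]-x,P[...,1]-y)<.055)&(P[...,2]>b+.012)&(P[...,2]<b+.09); q=P[m]
    print(n,len(q))
    if len(q)<30: continue
    best=[]
    for a in range(-45,45):
        t=np.radians(a); X=q[:,:2]@np.array([[np.cos(t),-np.sin(t)],[np.sin(t),np.cos(t)]])
        best.append((sum(np.sort(np.histogram(X[:,i],bins=np.arange(-1,1,.002))[0])[-2:].sum() for i in(0,1)),a))
    best.sort(reverse=True); a=best[0][1]; t=np.radians(a); X=q[:,:2]@np.array([[np.cos(t),-np.sin(t)],[np.sin(t),np.cos(t)]])
    print([(int(h),a) for h,a in best[:5]],np.percentile(X,[1,50,99],axis=0).round(4).tolist(),"tcp",(np.array([x,y])@np.array([[np.cos(t),-np.sin(t)],[np.sin(t),np.cos(t)]])).round(4))
a=cv2.imread("pics/side1.png")[90:330,200:440]; w=cv2.imread("pics/wrist1.png"); cv2.imwrite("pics/c2.png",np.hstack([cv2.resize(a,(400,400)),cv2.resize(w[150:480,150:480],(400,400))]))
E
```

```text
t5.83 pos [ 0.5303 -0.1705  0.2579] yaw 9.5 tilt [ 0.0004 -0.0001] gap 0.0524 gf 85.4 F [-0.7  0.3 -2.3]
q [-0.11  0.41  0.5   1.73 -0.22  1.06  0.63] shift [-0.007 -0.008 -0.148] turn [ 0.001  0.    -0.007]
wrist 3134
[(3369, 6), (3301, 7), (3255, 9), (3243, 5), (3194, 4)] [[0.4818, -0.1994], [0.5101, -0.1969], [0.5391, -0.1965]] tcp [ 0.5096 -0.225 ]
side 1507
[(1265, 7), (1233, 5), (1180, 9), (1160, 6), (1146, 3)] [[0.4762, -0.2152], [0.509, -0.2063], [0.5403, -0.2026]] tcp [ 0.5056 -0.2339]
top 626
[(595, 6), (592, 8), (577, 4), (572, 9), (554, 7)] [[0.4789, -0.2147], [0.5097, -0.1958], [0.5421, -0.1945]] tcp [ 0.5096 -0.2252]
```

View pics/c2.png

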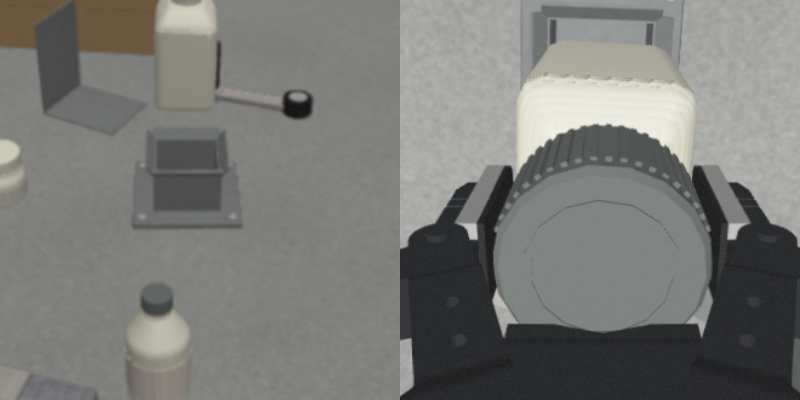

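```bash
python3 - <<'E'
from h import *
a=np.radians(7); Rm=np.array([[np.cos(a),-np.sin(a)],[np.sin(a),np.cos(a)]])
s=state(); to(.5277,-.1703,.2,10)
print("stand top-est in frame",np.array([.5287,-.1727])@Rm,"tcp",s["eef_pos"][:2]@Rm)
for n in("wrist","side","top"):
    f=np.load(n+"1.npz"); P=cloud(f["d"],cam(n,s)); X=P[...,:2]@Rm
    near=np.hypot(P[...,0]-.5287,P[...,1]+.1727)<.1
    for nm,zl,zh in(("lip",.05,.075),("plate",.003,.014),("shoulderband bottle",.2,.235)):
        m=near&(P[...,2]>zl)&(P[...,2]<zh); q=X[m]
        if len(q)>20: print(n,nm,len(q),"x %.4f..%.4f"%tuple(np.percentile(q[:,0],[.5,99.5])),"y %.4f..%.4f"%tuple(np.percentile(q[:,1],[.5,99.5])))
E
```

```text
t5.97 pos [ 0.5303 -0.1708  0.258 ] yaw 9.4 tilt [ 0.0008 -0.0002] gap 0.0528 gf 85.4 F [ 0.  -1.  -3.7]
q [-0.11  0.41  0.5   1.73 -0.22  1.06  0.63] shift [ 0.004 -0.01   0.232] turn [ 0.001  0.001 -0.018]
stand top-est in frame [ 0.50371231 -0.23584504] tcp [ 0.5054956  -0.23410665]
wrist lip 2424 x 0.4576..0.5502 y -0.2350..-0.1926
wrist plate 5385 x 0.4417..0.5654 y -0.2573..-0.1770
wrist shoulderband bottle 3126 x 0.4749..0.5380 y -0.2388..-0.2056
side lip 1026 x 0.4586..0.5515 y -0.2840..-0.1901
side plate 1473 x 0.4114..0.5935 y -0.2963..-0.1494
side shoulderband bottle 743 x 0.4754..0.5400 y -0.2500..-0.2024
top lip 641 x 0.4579..0.5500 y -0.2820..-0.1907
top plate 1791 x 0.4430..0.5650 y -0.2962..-0.1749
top shoulderband bottle 440 x 0.4749..0.5381 y -0.2347..-0.2038
```

Request:
play_rows:
  targets:
    - [-0.002,-0.01,0.02,0,0,-0.04,1]
    - [-0.002,-0.01,0.1,0,0,-0.04,1]
    - [-0.002,-0.01,0.2,0,0,-0.04,1]
    - [-0.002,-0.01,0.28,0,0,-0.04,1]
    - [-0.002,-0.01,0.34,0,0,-0.04,1]

```text
clock: 6.6
eef_pos: [0.5273, -0.1717, 0.1716]
orientation: [0.638, 0.77, -0.0, -0.0]
contact_force: [0.1, -0.6, -3.5]
finger_gap: 0.0529
grasp_force: 85.5
```

```bash
python3 -c "
from h import *
to(.5277,-.1703,.13,10); print(state()['moment'])"
```

```text
t6.60 pos [ 0.5273 -0.1717  0.1716] yaw 10.7 tilt [-0.0006  0.0001] gap 0.0529 gf 85.5 F [ 0.1 -0.6 -3.5]
q [-0.07  0.5   0.45  1.85 -0.28  0.86  0.71] shift [0.005 0.003 0.166] turn [-0.001 -0.     0.022]
[ 0.00902498 -0.0043143  -0.03395803]
```

No side load, so the bottle is entering the pocket cleanly. Continuing down.

Request:
play_rows:
  targets:
    - [0,0,0.05,0,0,0,1]
    - [0,0,0.1,0,0,0,1]
    - [0,0,0.14,0,0,0,1]
    - [0,0,0.16,0,0,0,1]
    - [0,0,0.17,0,0,0,1]

```text
clock: 7.22
eef_pos: [0.5287, -0.1719, 0.1307]
orientation: [0.639, 0.77, 0.001, 0.001]
contact_force: [1.5, 2.1, 7.0]
finger_gap: 0.0527
grasp_force: 86.3
```

```bash
python3 -c "
from h import *
to(.5277,-.1703,.12,10); print(state()['moment'])"
```

```text
t7.22 pos [ 0.5287 -0.1719  0.1307] yaw 10.6 tilt [ 0.0022 -0.0004] gap 0.0527 gf 86.3 F [1.5 2.1 7. ]
q [-0.05  0.55  0.42  1.89 -0.31  0.76  0.74] shift [ 0.007 -0.003  0.043] turn [0.004 0.001 0.021]
[ 0.27922518 -0.10284511  0.0069796 ]
```

Request:
play_rows:
  targets:
    - [0,0,0.01,0,0,0,1]
    - [0,0,0.02,0,0,0,1]
    - [0,0,0.03,0,0,0,1]
    - [0,0,0.04,0,0,0,1]
    - [0,0,0.04,0,0,0,1]
  squeeze: 110

```text
clock: 7.85
eef_pos: [0.5295, -0.172, 0.1242]
orientation: [0.639, 0.77, 0.002, 0.002]
contact_force: [-8.9, 6.8, 41.3]
finger_gap: 0.0522
grasp_force: 117.3
```

```bash
python3 - <<'E'
from h import *
to(.5277,-.1703,.12,10); print(state()['moment'])
s=state(); p,d=imaging.get_image("wrist"); cv2.imwrite("pics/w3.png",p[:,:,::-1])
C=cam("wrist",s); P=cloud(d,C)
m=(np.hypot(P[...,0]-.5287,P[...,1]+.1727)<.025)&(P[...,2]>.12); print("cap top z",np.median(P[m][:,2]))
f,g=imaging.get_image("side"); 
for n,dd in(("side",g),("wrist",d)):
    P=cloud(dd,cam(n,s)); m=(np.hypot(P[...,0]-.5287,P[...,1]+.1727)<.046)&(P[...,2]>.07)&(P[...,2]<.14); q=P[m]; print(n,len(q),np.histogram(q[:,2],bins=np.arange(.07,.14,.005))[0])
a=f[90:250,240:400]; cv2.imwrite("pics/c3.png",np.hstack([cv2.resize(a,(400,400),interpolation=2),cv2.resize(p[80:480,120:520],(400,400))])[:,:,::-1])
E
```

```text
t7.85 pos [ 0.5295 -0.172   0.1242] yaw 10.6 tilt [0.0061 0.0005] gap 0.0522 gf 117.3 F [-8.9  6.8 41.3]
q [-0.04  0.56  0.41  1.9  -0.32  0.74  0.74] shift [ 0.008 -0.006  0.017] turn [0.012 0.001 0.021]
[ 1.13532642  1.92384841 -0.03889659]
cap top z 0.16208283609788987
side 1250 [ 83  78  79  79  79  84  86 117 130 130 141   5  62  97]
wrist 11076 [ 416  267  284  317  336  401  828 1372 1856 2644  594   35  621 1105]
```

View pics/c3.png

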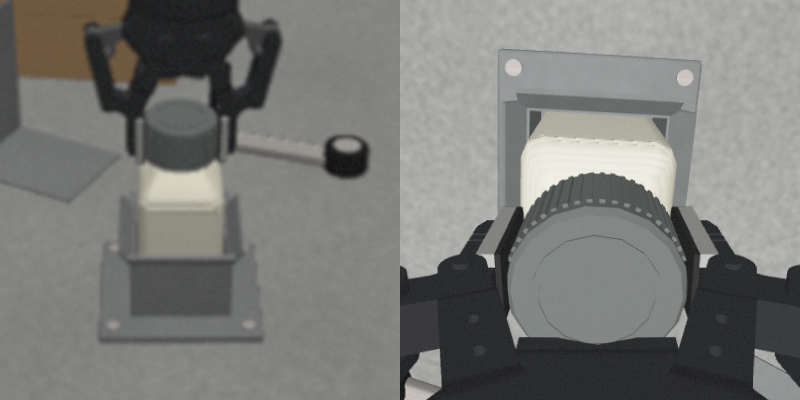

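The bottle is fully down with the cap at its hard stop (cap top 0.162, TCP 6.5 mm below where it seated). I ease the push slightly and turn.

Request:
play_rows:
  targets:
    - [0.002,-0.004,-0.005,0,0,0,1]
    - [0.002,-0.005,-0.005,0,0,-0.25,1]
    - [0.002,-0.006,-0.005,0,0,-0.5,1]
    - [0.002,-0.007,-0.005,0,0,-0.75,1]
    - [0.002,-0.008,-0.005,0,0,-1,1]
  squeeze: 120

```text
clock: 8.57
eef_pos: [0.5281, -0.1729, 0.1245]
orientation: [0.416, 0.909, 0.001, 0.003]
contact_force: [-0.9, -0.1, 22.4]
finger_gap: 0.0523
grasp_force: 122.9
```

```bash
python3 -c "
from h import *
to(.5277,-.1703,.12,75); print(state()['moment'])"
```

```text
t8.57 pos [ 0.5281 -0.1729  0.1245] yaw 40.8 tilt [ 0.0068 -0.002 ] gap 0.0523 gf 122.9 F [-0.9 -0.1 22.4]
q [ 0.06  0.53  0.26  1.9  -0.2   0.72  1.14] shift [0.009 0.006 0.018] turn [ 0.004  0.013 -1.139]
[-0.20395247  0.44942337 -0.05974787]
```

Request:
play_rows:
  targets:
    - [0,0,0,0,0,-0.25,1]
    - [0,-0.001,0,0,0,-0.5,1]
    - [0,-0.002,0,0,0,-0.75,1]
    - [0,-0.003,0,0,0,-1,1]
    - [0,-0.003,0,0,0,-1,1]

```text
clock: 9.2
eef_pos: [0.5269, -0.1739, 0.1244]
orientation: [0.168, 0.986, -0.001, 0.003]
contact_force: [-3.8, -1.9, 22.5]
finger_gap: 0.0517
grasp_force: 122.8
```

```bash
python3 -c "
from h import *
to(.5277,-.1703,.12,75); print(state()['moment'])"
```

```text
t9.20 pos [ 0.5269 -0.1739  0.1244] yaw 70.7 tilt [ 0.0058 -0.0023] gap 0.0517 gf 122.8 F [-3.8 -1.9 22.5]
q [ 0.16  0.52  0.1   1.9  -0.08  0.72  1.55] shift [0.002 0.015 0.018] turn [-0.001  0.012 -0.144]
[-0.53689063  0.78987942  0.06058861]
```

Request:
play_rows:
  targets:
    - [0,0,0,0,0,-0.08,1]
    - [0,0,0,0,0,-0.15,1]
    - [0,0,0,0,0,-0.15,1]
    - [0,0,-0.03,0,0,-0.15,1]
    - [0,0,-0.06,0,0,-0.15,1]

```text
clock: 9.82
eef_pos: [0.5254, -0.1727, 0.1374]
orientation: [0.13, 0.992, -0.0, 0.001]
contact_force: [-0.3, -1.6, -0.3]
finger_gap: 0.0521
grasp_force: 124.9
```

```bash
python3 -c "
from h import *
to(.5277,-.1703,.22,75); print(state()['moment'])"
```

```text
t9.82 pos [ 0.5254 -0.1727  0.1374] yaw 75.1 tilt [ 0.0016 -0.0009] gap 0.0521 gf 124.9 F [-0.3 -1.6 -0.3]
q [ 0.18  0.5   0.08  1.89 -0.06  0.76  1.6 ] shift [-0.007  0.012 -0.33 ] turn [-0.001  0.003  0.003]
[-0.09693324 -0.0102471   0.00399726]
```

Request:
play_rows:
  targets:
    - [0,0,-0.04,0,0,0,1]
    - [0,0,-0.12,0,0,0,1]
    - [0,0,-0.22,0,0,0,1]
    - [0,0,-0.31,0,0,0,1]
    - [0,0,-0.362,0,0,0,1]

```text
clock: 10.45
eef_pos: [0.5253, -0.172, 0.2281]
orientation: [0.129, 0.992, -0.0, 0.001]
contact_force: [0.2, -0.6, -0.5]
finger_gap: 0.0525
grasp_force: 125.0
```

Request:
play_rows:
  targets:
    - [0,0,0,0,0,0,1]
    - [0,0,0,0,0,0,1]
    - [0,0,0,0,0,0,1]
    - [0,0,0,0,0,0,1]
    - [0,0,0,0,0,0,1]

```text
clock: 11.08
eef_pos: [0.5249, -0.1721, 0.2265]
orientation: [0.129, 0.992, 0.0, -0.0]
contact_force: [-0.6, -0.4, -0.7]
finger_gap: 0.0519
grasp_force: 125.0
```

```bash
python3 - <<'E'
from h import *
to(.5277,-.1703,.228,75)
w,dw=imaging.get_image("wrist"); s=state(); f,g=imaging.get_image("side"); t,dt=imaging.get_image("top")
for n,dd in(("wrist",dw),("side",g),("top",dt)):
    P=cloud(dd,cam(n,s)); near=np.hypot(P[...,0]-.5287,P[...,1]+.1727)<.06
    for nm,zl,zh in(("captop",.258,.27),("neck",.13,.16),("body",.075,.105)):
        m=near&(P[...,2]>zl)&(P[...,2]<zh); q=P[m]
        if len(q)>15: print(n,nm,len(q),"mean",q.mean(0).round(4),"lo",np.percentile(q,1,axis=0).round(4),"hi",np.percentile(q,99,axis=0).round(4))
cv2.imwrite("pics/c4.png",np.hstack([cv2.resize(f[60:250,240:430],(400,400),interpolation=2),cv2.resize(w[80:480,120:520],(400,400))])[:,:,::-1])
E
```

```text
t11.07 pos [ 0.5249 -0.1721  0.2265] yaw 75.1 tilt [-0.0005  0.0001] gap 0.0519 gf 125.0 F [-0.6 -0.4 -0.7]
q [ 0.16  0.4   0.1   1.77 -0.05  0.97  1.59] shift [-0.009  0.01  -0.006] turn [-0.    -0.001  0.004]
wrist captop 23849 mean [ 0.5229 -0.1713  0.2637] lo [ 0.5028 -0.199   0.2584] hi [ 0.5456 -0.1399  0.2688]
wrist neck 1934 mean [ 0.5187 -0.1742  0.1463] lo [ 0.5092 -0.1971  0.1308] hi [ 0.531  -0.1536  0.1548]
wrist body 806 mean [ 0.5022 -0.1721  0.095 ] lo [ 0.4945 -0.2085  0.0755] hi [ 0.5484 -0.1416  0.1049]
side captop 316 mean [ 0.5212 -0.1602  0.2641] lo [ 0.5035 -0.2002  0.2583] hi [ 0.5527 -0.1302  0.2695]
side neck 400 mean [ 0.5305 -0.1686  0.1458] lo [ 0.5111 -0.1895  0.1307] hi [ 0.5514 -0.1511  0.156 ]
side body 483 mean [ 0.5263 -0.144   0.0901] lo [ 0.496  -0.1557  0.0753] hi [ 0.558  -0.1378  0.1047]
top captop 146 mean [ 0.5109 -0.1624  0.2605] lo [ 0.5034 -0.1796  0.2581] hi [ 0.5319 -0.1321  0.266 ]
top neck 146 mean [ 0.5206 -0.1612  0.1432] lo [ 0.5103 -0.1828  0.1308] hi [ 0.5357 -0.1509  0.1522]
top body 251 mean [ 0.522  -0.1484  0.0937] lo [ 0.4957 -0.1996  0.0757] hi [ 0.559  -0.1377  0.1049]
```

View pics/c4.png

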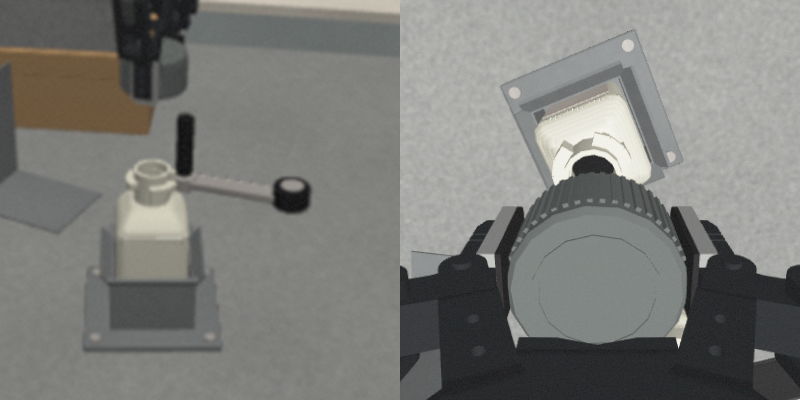

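The cap is off and held level. The open mouth is visible below it and the bottle is standing in the stand. I make a small centring nudge, settle, then hand in.

Request:
play_rows:
  targets:
    - [-0.004,0.001,-0.003,0,0,0,1]
    - [-0.008,0.002,-0.005,0,0,0,1]
    - [-0.008,0.002,-0.005,0,0,0,1]
    - [-0.008,0.002,-0.005,0,0,0,1]
    - [-0.008,0.002,-0.005,0,0,0,1]

```text
clock: 11.85
eef_pos: [0.527, -0.1721, 0.228]
orientation: [0.129, 0.992, -0.0, -0.0]
contact_force: [0.6, 0.5, -0.5]
finger_gap: 0.0519
grasp_force: 125.0
```

Request:
play_rows:
  targets:
    - [0,0,0,0,0,0,1]
    - [0,0,0,0,0,0,1]
    - [0,0,0,0,0,0,1]
    - [0,0,0,0,0,0,1]
    - [0,0,0,0,0,0,1]

```text
clock: 12.48
eef_pos: [0.527, -0.1721, 0.228]
orientation: [0.129, 0.992, 0.0, -0.0]
contact_force: [-0.4, -0.5, -1.5]
finger_gap: 0.0522
grasp_force: 125.0
```

```bash
python3 -c "
from h import *
to(.527,-.172,.228,75); print(robot.finish_job())"
```

```text
t12.47 pos [ 0.527  -0.1721  0.228 ] yaw 75.1 tilt [-0.  0.] gap 0.0522 gf 125.0 F [-0.4 -0.5 -1.5]
q [ 0.16  0.4   0.1   1.77 -0.05  0.98  1.59] shift [0. 0. 0.] turn [-0.    -0.     0.004]
the job is handed in; nothing more can be done
None
```

I handed the job in at 12.5 s: the square bottle is fully down in the stand and open, and its cap is held level and still about 8 cm above the mouth; the verdict was not returned, and the wrist force briefly read 41 N while the cap was pushed down.

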